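# Prop up the recipe tablet, then hold the portion dial at its third notch

### The job

Take the recipe tablet out of its charging dock and lean it upright, clearly tilted back with its screen toward you, against the front rim of the steel pan, its lower edge on the desk, so that it stands by itself and can be read while your hands are busy. Then press the crank peg of the spring-return portion dial down with the fingers, past the first two notches to the third (not on to the end stop), and keep holding it there against the spring: the program finishes while still holding the dial at the third notch. Leave the pan and everything else where it stands.

Things in the scene. Friction and masses are not known exactly. Their poses are not given: they have to be found in the camera images.
- tablet: recipe tablet, a dark rigid slab 10 mm thick (own x), 100 wide (y), 150 tall (z), 0.13 to 0.23 kg. Origin: centre of its lower edge; z up along the slab, x out of its back; the screen looks along -x. It starts upright in the dock, screen toward the robot, lower edge 8 mm and top 158 mm above the desk; pinch it across its thickness at the top edge, from above.
- dock: grey charging dock, a fixed block 62 (x) x 126 (y) x 30 mm high; its slot, open at the top, is 13 mm wide along x, 105 mm long along y and 22 mm deep (floor 8 mm above the desk). Origin: centre of the underside. Mind the tall dark ice maker behind the middle: 0.36 m high, its nearest upright edge about 0.59 m straight ahead of the robot; travel in front of it or above it.
- pan: empty steel pan, loose, 0.45 kg, 130 (x) x 170 (y) x 85 mm high. Origin: centre of the underside. Its front, the 170 mm side toward the robot, is its -x side: the outward rim there is 65 mm from the centre, 74 to 85 mm high, and is the foremost part. Pan and dock stand side by side at the left and in the middle, either way round.
- dial_unit: portion dial unit, a fixed grey box 110 (x) x 120 (y) x 150 mm high at the right. Origin: centre of the underside; front at x = -58 mm, +y to the robot's left. On the front a black 66 mm dial disc with a steel crank to the left that ends in a black round peg. Ticks beside the disc, from above down: home, first, second, third notch (long wide tick), end stop.
- dial_peg (a point): centre of the crank peg to press: 22 mm in diameter, lying along the unit's x, from 66 to 112 mm in front of the unit's origin, this point 95 mm. It circles dial_axis at 85 mm radius on the robot's left: 0.60 rad above level at home, 0.45 rad below level at the third notch. Moves with the dial.
- dial_axis (a point): fixed point on the dial's level turning axis (along the unit's x), in the plane of the peg's middle: 95 mm in front of, 8 mm right (-y) of and 115 mm above the unit's origin.
- dial (a joint): turn of the dial, rad: 0 home (peg up), growing as the peg is pressed down; felt notches at 0.35, 0.70, 1.05 (third), end stop 1.40. A spring returns it to 0 from anywhere when let go; the notches do not hold it. The peg takes about 3 N near home, 6 N at the third notch and some 1.5 N more on the way to each notch.
- stir_cup: low white paper cup holding wooden stirrers, 70 mm wide, 126 mm high; bystander. Origin: centre of the underside.
- tamper: coffee tamper standing on its 58 mm round base, 95 mm high; bystander, between the pan and the dial unit, toward the back. Origin: centre of the underside.
- scoop: steel measuring scoop lying between the pan and the dial unit, toward the robot, 121 mm long, 22 mm high; bystander. Origin: centre of the underside, at the middle of its length.

How it is judged:
On the way, in this order (a step that is already met when the one before it is completed fails the run):
1. the tablet leans by itself against the front of the pan, let go (angle between tablet's own z axis and vertical between 0.1 and 0.7 rad and angle between tablet's own x axis and vertical above 1.65 rad and height (world z) of tablet below 0.015 m and x of tablet in the frame of pan between -0.18 and -0.07 m and y of tablet in the frame of pan between -0.07 and 0.07 m and contact force between tablet and pan above 0.05 N and contact force between the fingers and tablet below 0.05 N and linear speed of tablet below 0.02 m/s), for 0.3 s.
2. the dial passes the first notch (value of joint dial above 0.4 rad).
3. the dial is pressed to the third notch with the fingers (value of joint dial between 0.93 and 1.17 rad and contact force between the fingers and dial_unit above 2 N), for 0.2 s.
At the end, for the whole second after the job is handed in: Dial still at the third notch (1.05 +/- 0.12 rad), fingers pressing it with over 2 N; tablet at rest, untouched by the fingers, tilted back 0.10 to 0.70 rad, screen to the robot, lower edge on the desk, back on the pan's front, its middle within 70 mm of the pan's (all of step 1 and all of step 3 and velocity of joint dial between -0.1 and 0.1 rad/s); the arm keeps its last pose, push and grip.
It fails at once if the pan is shifted by more than 40 mm (distance of pan from where it was at the start of the episode above 0.04 m).
It fails at once if another thing is knocked over or shifted by more than 40 mm (distance of any of stir_cup, tamper, scoop from where it was at the start of the episode above 0.04 m).
It also fails if it takes over 51 s, if anything falls off the work surface, if the arm or the gripper's body presses on something with over 40 N, if the wrist force passes 120 N, or if a joint passes its speed limit or range.

### The arm

A 7-joint arm with a two-finger parallel gripper is mounted at the origin on a cart in front of the work surface, level with it; the furniture and walls round the work are solid. World frame = base frame: x ahead of the robot, y to its left, z up, the work surface at z = 0. Lengths are in m, angles in rad, forces in N, time in s.
With the tool pointing down it reaches from about 0.35 to 0.9 m from the base axis. Payload 19.9 kg.
Tool frame: the origin (TCP) lies on the centre line of the jaws, within the pads' length; the fingertips stand 8 mm ahead of it and the grasp point (between the pads) lies 11 mm behind it (tcp_to_tips is the distance from the TCP to the fingertips, in m); z points along the fingers, y is the line along which they close (so a half turn about z gives the same grasp; the last joint's range is limited). The gripper opens to 85 mm and grips with 20 to 120 N. Pads are 22 mm wide; open, the fingers measure 114 mm over their backs; the gripper's body (76 mm by 85 mm) begins 54 mm behind the grasp point. The pads swing forward as they close: fully open they stand 13 mm farther back than shut.
Start: joints at [1.139, 0.417, -0.01, 1.614, 0.005, 1.111, -0.053], TCP at [0.237, -0.578, 0.239] pointing down, gripper open.
Joint ranges: [-2.81, 2.81], [-0.39, 2.02], [-1.27, 1.25], [0.06, 2.57], [-1.19, 4.33], [0.19, 2], [-2.82, 2.82]. Speed limits (rad/s): [1.89, 1.89, 2.39, 2.39, 3.01, 3.01, 3.01].

### API

Orientations are given as a unit quaternion [x, y, z, w].
In Python, from workcell import * gives the robot as it stands.
- The arm moves only by the tool jog_arm, never from a script. Its argument "moves" is a list of rows, each an object with "hand": the finger opening in m, from 0 to 0.0854; "dp": the shift along the tool's x, y, z in m, a list of three; "rot": the turn, a rotation vector about the tool's x, y, z in rad, a list of three. A call has exactly 5 rows; each row is the pose to reach, as a shift and turn from the pose commanded when the call began, along the tool's axes at that moment; what a row does not reach only later rows make up. A row lasts 1/10 s, in which the tool goes at most 50 mm and 8.59 degrees, less where a joint would pass 70% of its speed; a pose out of reach is approached as far as the arm can. A call with a gripper value outside its range is refused whole. The fingers move at their own pace and stop on an object; "grip_force" is the grip in N (left out, the last holds). Time passes only in rows, so rows that repeat a pose let the fingers close, or fill a call up. It gives the time, the measured TCP pose, the force, the opening and the grip force at its end, in the units of the state.
- observe(): the state, without advancing time (a new reading comes with each control period).
- get_image(name): name is "side" or "top" or "wrist"; returns the picture (480x640x3 uint8, blue, green, red); there is no depth.
- camera_params(name): a dict with "fx", "fy", "cx", "cy" (pixels), "position" and "attitude" of the camera in the world. Camera axes: x right, y down, z forward; pixel columns grow to the right and rows downward; lengths in m; the calibration is good to about 2 mm. A picture is of the moment at which its call begins: read the wrist's pose just before it. camera_params takes no time and is no camera call; for the wrist camera it gives the pose at the moment of the call.
- close_job(): hands the job in; it is judged then, once.
The state is a dict: "time": time; "q": joint angles; "joint_velocities": joint speeds; "tau": joint torques, N m; "ee_pos": TCP position; "tool_rot": TCP orientation; "wrist_force": force on the tool from outside, world axes, zero at the start; "torque": the same for the moment, N m; "opening": finger opening in m; "grip_force": force on a finger pad.
Only numpy, scipy, OpenCV 4.12 (cv2) and the standard library are available. Lean on these libraries where they do the work, as an engineer would, in place of code of your own. Each camera call takes 0.05 s, during which the arm holds its last target. There are 200 camera calls.

## Working session

There is one attempt and no reset: what is moved stays moved. The work goes in short steps, Python scripts to look and compute and a tool call to move; the robot and the scene stay as the last step left them, time stands still between calls to the robot, and variables do not carry over. Pictures are saved under pics/ and viewed, at most 10 in all, crops included, and the job is handed in when it is done.

Besides the shell and the picture viewer there is one more tool, called after "Emit:" as name(argument=value, ...), one argument or row to a line, values as JSON. jog_arm: Moves the arm, as the interface text tells. Its arguments: {"type":"object","properties":{"moves":{"type":"array","items":{"type":"object","properties":{"hand":{"type":"number"},"dp":{"type":"array","items":{"type":"number"}},"rot":{"type":"array","items":{"type":"number"}}}}},"grip_force":{"type":"number"}},"required":["moves"]}

```bash
mkdir -p pics; python3 - <<'E'
from workcell import *
import cv2
for n in ("side","top"):
    cv2.imwrite(f"pics/{n}0.png",get_image(n)); p=camera_params(n); print(n,p)
s=observe(); print(s["time"],s["ee_pos"],s["tool_rot"],s["opening"])
E
```

```text
side {'fx': 502.139656429936, 'fy': 502.139656429936, 'cx': 315.117579900399, 'cy': 246.0930563608924, 'position': array([ 0.39866803, -0.83674331,  0.58375932]), 'attitude': array([ 0.85746095, -0.09191599,  0.05690998, -0.50306403])}
top {'fx': 503.9963075354617, 'fy': 503.9963075354617, 'cx': 321.66185761566425, 'cy': 236.6701595127287, 'position': array([ 0.44122845, -0.01628642,  1.14696328]), 'attitude': array([-0.6960725 ,  0.71558356, -0.03964711,  0.04302745])}
0.1 [ 0.23739024 -0.57784167  0.23874659] [ 9.81066938e-01  1.93668166e-01 -1.35059852e-04 -5.34790472e-04] 0.08520839300323901
```

View pics/top0.png

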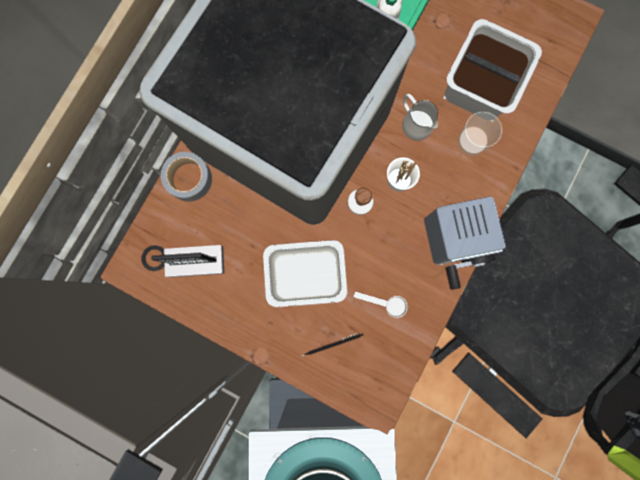

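View pics/side0.png

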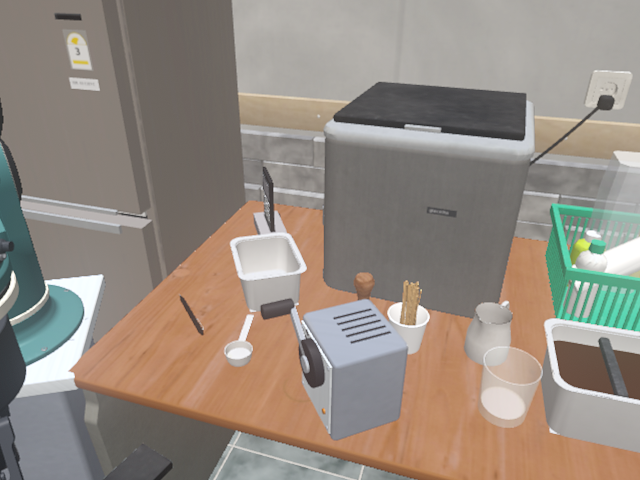

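The top view shows the dock and tablet at about (194,260), the pan at (305,273), the dial unit at (467,230) with its peg at (453,277), the tamper at (362,200), the cup at (403,173) and the scoop at (380,302). Next I enlarge the parts that matter.

```bash
cat > h.py <<'E'
import numpy as np,cv2
from scipy.spatial.transform import Rotation as R
def ray(p,uv):
    d=R.from_quat(p["attitude"]).apply([(uv[0]-p["cx"])/p["fx"],(uv[1]-p["cy"])/p["fy"],1]); return np.array(p["position"]),d
def atz(p,uv,z):
    o,d=ray(p,uv); return o+d*(z-o[2])/d[2]
def proj(p,X):
    c=R.from_quat(p["attitude"]).inv().apply(np.array(X)-p["position"]); return np.array([p["cx"]+p["fx"]*c[...,0]/c[...,2],p["cy"]+p["fy"]*c[...,1]/c[...,2]]).T
def box(x,y,yaw,hx,hy,z):
    c,s=np.cos(yaw),np.sin(yaw); return np.array([[x+c*a-s*b,y+s*a+c*b,z] for a,b in((-hx,-hy),(hx,-hy),(hx,hy),(-hx,hy))])
E
python3 - <<'E'
import cv2,numpy as np
t=cv2.imread("pics/top0.png"); s=cv2.imread("pics/side0.png")
a=cv2.resize(t[225:325,130:360],None,fx=3.4,fy=3.4,interpolation=cv2.INTER_CUBIC)[:300,:782]
a=cv2.resize(t[225:315,130:360],(782,306),interpolation=cv2.INTER_CUBIC)
b=cv2.resize(t[190:295,420:515],(323,290) and (262,290),interpolation=cv2.INTER_CUBIC)
c=cv2.resize(s[290:440,250:420],(329,290),interpolation=cv2.INTER_CUBIC)
d=cv2.resize(s[160:260,240:290],(145,290),interpolation=cv2.INTER_CUBIC)
bot=np.hstack([b,c,d]); bot=np.hstack([bot,np.zeros((290,782-bot.shape[1],3),np.uint8)])
cv2.imwrite("pics/c1.png",np.vstack([a,bot]))
E
```

```text
(no output)
```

View pics/c1.png

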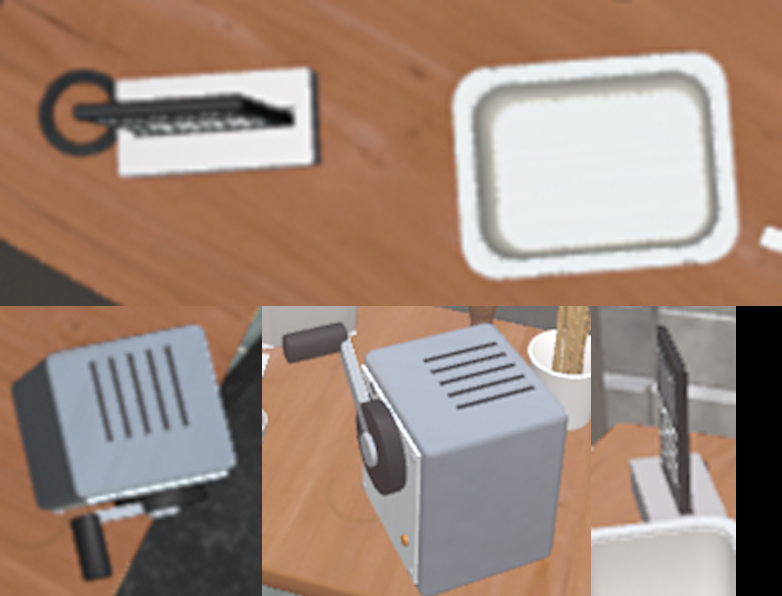

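The crop shows the dock top corners, the tablet's top edge from (75,110) to (240,100), the pan rim corners and the dial unit with its peg pointing to the front left. I turn these into positions.

```bash
python3 - <<'E'
from workcell import *
from h import *
p=camera_params("top")
A=lambda l:[(130+u/3.4,225+v/3.4) for u,v in l]
B=lambda l:[(420+u/2.76,190+(v-306)/2.76) for u,v in l]
def rep(n,l,z):
    P=np.array([atz(p,q,z)for q in l]); print(n,P.round(4)[:,:2].tolist(),"c",P.mean(0).round(4))
    if len(P)==4:
        w=(P[0]+P[3]-P[1]-P[2])/2; h=(P[0]+P[1]-P[2]-P[3])/2
        print("  y size",np.hypot(*w[:2]).round(4),"x size",np.hypot(*h[:2]).round(4),"yaw",np.arctan2(-w[0],w[1]).round(3),np.arctan2(h[1],h[0]).round(3))
rep("dock",A([(117,82),(310,68),(315,163),(119,176)]),.03)
rep("pan",A([(453,65),(724,49),(740,263),(466,281)]),.085)
rep("unit",B([(48,357),(203,323),(234,470),(80,505)]),.15)
rep("peg",B([(85,515),(97,579)]),.163)
rep("tab",A([(75,110),(240,100)]),.158)
s=observe();T=R.from_quat(s["tool_rot"]);print(T.as_matrix().round(3))
c=camera_params("wrist");print({k:np.round(v,3) for k,v in c.items()}, "cam in tool",T.inv().apply(c["position"]-s["ee_pos"]).round(3),(T.inv()*R.from_quat(c["attitude"])).as_rotvec().round(3))
E
```

```text
dock [[0.5544, 0.3385], [0.5601, 0.2118], [0.4978, 0.2088], [0.4929, 0.3366]] c [0.5263 0.2739 0.03  ]
  y size 0.1274 x size 0.062 yaw 0.042 0.039
pan [[0.5537, 0.1113], [0.559, -0.0578], [0.4265, -0.0634], [0.4201, 0.1052]] c [0.4898 0.0238 0.085 ]
  y size 0.169 x size 0.1332 yaw 0.035 0.044
unit [[0.6088, -0.2463], [0.6306, -0.3601], [0.5229, -0.3751], [0.5008, -0.2633]] c [ 0.5658 -0.3112  0.15  ]
  y size 0.1149 x size 0.109 yaw 0.192 0.148
peg [[0.4929, -0.2632], [0.4477, -0.2691]] c [ 0.4703 -0.2662  0.163 ]
tab [[0.5259, 0.3221], [0.529, 0.2263]] c [0.5274 0.2742 0.158 ]
[[ 0.925  0.38  -0.   ]
 [ 0.38  -0.925  0.001]
 [-0.    -0.001 -1.   ]]
{'fx': np.float64(345.014), 'fy': np.float64(345.014), 'cx': np.float64(321.965), 'cy': np.float64(240.363), 'position': array([ 0.31 , -0.547,  0.372]), 'attitude': array([ 0.82 , -0.55 , -0.089,  0.131])} cam in tool [ 0.079 -0.001 -0.134] [-0.25  -0.25   1.558]
```

Emit:
jog_arm(
  moves=[
    {"hand":0.085,"dp":[0.032,-0.036,-0.02],"rot":[0,0,-0.08]},
    {"hand":0.085,"dp":[0.064,-0.072,-0.035],"rot":[0,0,-0.16]},
    {"hand":0.085,"dp":[0.096,-0.108,-0.045],"rot":[0,0,-0.24]},
    {"hand":0.085,"dp":[0.128,-0.144,-0.05],"rot":[0,0,-0.32]},
    {"hand":0.085,"dp":[0.16,-0.18,-0.05],"rot":[0,0,-0.4]},
  ],
  grip_force=40,
)

```text
time: 0.6
ee_pos: [0.3176, -0.3489, 0.2899]
tool_rot: [0.922, 0.386, 0.0, 0.0]
wrist_force: [1.0, 0.0, 1.1]
opening: 0.0853
grip_force: 0.0
```

```bash
cat > go.py <<'E'
# go.py x y z yaw tilt : dp/rot from now to target (tool y = world x turned by yaw, tool tilted back by tilt)
import sys
from workcell import *
from h import *
def target(yaw,tilt,roll=0):
    B=R.from_matrix(np.array([[0,1,0],[1,0,0],[0,0,-1.]]))
    return R.from_euler("z",yaw)*R.from_euler("y",tilt)*R.from_euler("x",roll)*B
if __name__=="__main__":
    x,y,z,yaw,tilt=map(float,sys.argv[1:6]); roll=float(sys.argv[6]) if len(sys.argv)>6 else 0
    s=observe();T=R.from_quat(s["tool_rot"])
    print("t",round(s["time"],2),"p",s["ee_pos"].round(4),"f",np.round(s["wrist_force"],2),"open",round(s["opening"],4),"q",np.round(s["q"],2))
    print("dp",T.inv().apply(np.array([x,y,z])-s["ee_pos"]).round(4),"rot",(T.inv()*target(yaw,tilt,roll)).as_rotvec().round(3))
E
python3 go.py .527 .274 .29 .04 0
```

```text
t 0.6 p [ 0.3176 -0.3489  0.2899] f [0.98 0.05 1.08] open 0.0853 q [ 0.95  0.1  -0.19  1.91  0.02  1.13 -0.03]
dp [ 0.5908 -0.2878 -0.0006] rot [ 0.001  0.001 -0.818]
```

Emit:
jog_arm(
  moves=[
    {"hand":0.085,"dp":[0.043,-0.021,-0.003],"rot":[0,0,-0.09]},
    {"hand":0.085,"dp":[0.086,-0.042,-0.006],"rot":[0,0,-0.18]},
    {"hand":0.085,"dp":[0.129,-0.063,-0.01],"rot":[0,0,-0.27]},
    {"hand":0.085,"dp":[0.172,-0.084,-0.01],"rot":[0,0,-0.36]},
    {"hand":0.085,"dp":[0.215,-0.105,-0.01],"rot":[0,0,-0.41]},
  ],
)

```text
time: 1.1
ee_pos: [0.394, -0.1223, 0.2994]
tool_rot: [0.824, 0.566, -0.0, 0.0]
wrist_force: [1.0, -1.1, 0.4]
opening: 0.085
grip_force: 0.0
```

```bash
python3 go.py .527 .274 .30 .04 0
```

```text
t 1.1 p [ 0.394  -0.1223  0.2994] f [ 1.   -1.1   0.43] open 0.085 q [ 0.69 -0.02 -0.45  2.01 -0.01  1.15 -0.13]
dp [ 0.4176 -0.0182 -0.0008] rot [ 0.     0.    -0.408]
```

Emit:
jog_arm(
  moves=[
    {"hand":0.085,"dp":[0.045,-0.002,0],"rot":[0,0,-0.04]},
    {"hand":0.085,"dp":[0.09,-0.004,0],"rot":[0,0,-0.08]},
    {"hand":0.085,"dp":[0.135,-0.006,0],"rot":[0,0,-0.12]},
    {"hand":0.085,"dp":[0.18,-0.008,0],"rot":[0,0,-0.16]},
    {"hand":0.085,"dp":[0.225,-0.01,0],"rot":[0,0,-0.2]},
  ],
)

```text
time: 1.6
ee_pos: [0.4663, 0.0908, 0.2993]
tool_rot: [0.765, 0.645, 0.0, 0.0]
wrist_force: [0.5, -1.3, -0.7]
opening: 0.085
grip_force: 0.0
```

```bash
python3 go.py .527 .274 .30 .04 0
```

```text
t 1.6 p [0.4663 0.0908 0.2993] f [ 0.54 -1.25 -0.74] open 0.085 q [ 0.4   0.13 -0.71  1.88  0.09  1.16 -0.51]
dp [ 0.1908  0.0289 -0.0007] rot [ 0.    0.   -0.21]
```

Emit:
jog_arm(
  moves=[
    {"hand":0.085,"dp":[0.045,0.007,0],"rot":[0,0,-0.05]},
    {"hand":0.085,"dp":[0.09,0.014,0],"rot":[0,0,-0.1]},
    {"hand":0.085,"dp":[0.135,0.021,0],"rot":[0,0,-0.15]},
    {"hand":0.085,"dp":[0.175,0.026,0],"rot":[0,0,-0.2]},
    {"hand":0.085,"dp":[0.191,0.029,0],"rot":[0,0,-0.21]},
  ],
)

```text
time: 2.1
ee_pos: [0.5269, 0.2761, 0.2986]
tool_rot: [0.691, 0.723, -0.0, -0.001]
wrist_force: [-1.0, -2.2, -0.6]
opening: 0.0852
grip_force: 0.0
```

```bash
python3 go.py .527 .274 .138 .04 0; python3 - <<'E'
from workcell import *
from h import *
s=observe();c=camera_params("wrist");im=get_image("wrist")
cv2.imwrite("pics/w1.png",im)
print(c)
print("pred tablet top corners",proj(c,box(.527,.274,.04,.005,.05,.158)).round(0).tolist())
print("dock",proj(c,box(.5263,.274,.04,.031,.063,.03)).round(0).tolist())
E
```

```text
t 2.1 p [0.5269 0.2761 0.2986] f [-0.98 -2.22 -0.58] open 0.0852 q [ 0.06  0.41 -0.79  1.6   0.3   1.26 -0.74]
dp [-0.0023  0.0003  0.1606] rot [-0.001 -0.002  0.004]
{'fx': 345.01383984119826, 'fy': 345.01383984119826, 'cx': 321.9647563387241, 'cy': 240.36316487564585, 'position': array([0.52208845, 0.35618197, 0.4323893 ]), 'attitude': array([0.98728685, 0.02130941, 0.00254842, 0.15749313])}
pred tablet top corners [[318.0, 286.0], [330.0, 287.0], [331.0, 171.0], [318.0, 171.0]]
dock [[298.0, 251.0], [348.0, 251.0], [351.0, 146.0], [296.0, 145.0]]
```

View pics/w1.png

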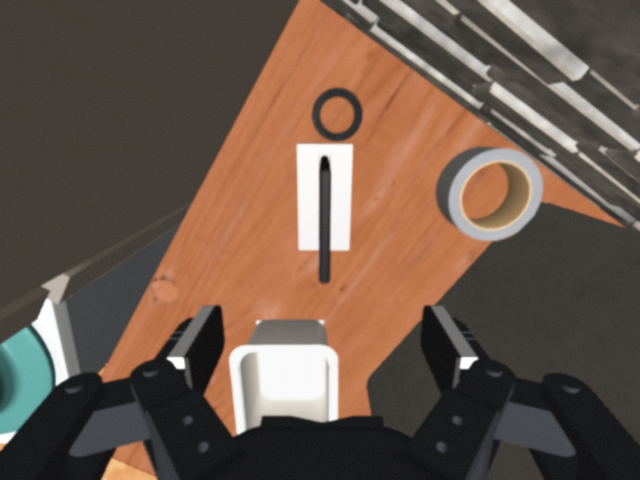

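The wrist view shows the tablet's top edge from (325,170) to (324,283), as predicted to about 1 px. The fingers straddle it, so I go down and grip.

Emit:
jog_arm(
  moves=[
    {"hand":0.085,"dp":[-0.002,0,0.045],"rot":[0,0,0]},
    {"hand":0.085,"dp":[-0.002,0,0.09],"rot":[0,0,0]},
    {"hand":0.085,"dp":[-0.002,0,0.13],"rot":[0,0,0]},
    {"hand":0.085,"dp":[-0.002,0,0.16],"rot":[0,0,0]},
    {"hand":0.04,"dp":[-0.002,0,0.16],"rot":[0,0,0]},
  ],
)

```text
time: 2.65
ee_pos: [0.5255, 0.2691, 0.1356]
tool_rot: [0.693, 0.721, -0.003, -0.001]
wrist_force: [-0.3, 0.1, 0.6]
opening: 0.0731
grip_force: 0.0
```

Emit:
jog_arm(
  moves=[
    {"hand":0.0,"dp":[0,0,0],"rot":[0,0,0]},
    {"hand":0.0,"dp":[0,0,0],"rot":[0,0,0]},
    {"hand":0.0,"dp":[0,0,0],"rot":[0,0,0]},
    {"hand":0.0,"dp":[0,0,0],"rot":[0,0,0]},
    {"hand":0.0,"dp":[0,0,0],"rot":[0,0,0]},
  ],
)

```text
time: 3.15
ee_pos: [0.528, 0.2705, 0.1404]
tool_rot: [0.693, 0.721, 0.001, 0.0]
wrist_force: [-1.0, -0.7, 8.2]
opening: 0.0092
grip_force: 39.8
```

```bash
python3 go.py .527 .274 .20 .04 0
```

```text
t 3.15 p [0.528  0.2705 0.1404] f [-0.99 -0.68  8.18] open 0.0092 q [ 0.01  0.57 -0.71  1.76  0.44  0.97 -0.84]
dp [ 0.0035 -0.0007 -0.0596] rot [ 0.002 -0.    -0.001]
```

Emit:
jog_arm(
  moves=[
    {"hand":0.0,"dp":[0,0,-0.015],"rot":[0,0,0]},
    {"hand":0.0,"dp":[0,0,-0.035],"rot":[0,0,0]},
    {"hand":0.0,"dp":[0,0,-0.06],"rot":[0,0,0]},
    {"hand":0.0,"dp":[0,0,-0.085],"rot":[0,0,0]},
    {"hand":0.0,"dp":[0,0,-0.11],"rot":[0,0,0]},
  ],
)

```text
time: 3.65
ee_pos: [0.527, 0.2705, 0.2515]
tool_rot: [0.693, 0.721, 0.0, 0.0]
wrist_force: [-0.0, -0.8, -2.0]
opening: 0.0094
grip_force: 39.4
```

```bash
python3 go.py .415 .018 .25 .04 .24
```

```text
t 3.65 p [0.527  0.2705 0.2515] f [-0.02 -0.77 -2.05] open 0.0094 q [ 0.06  0.45 -0.77  1.67  0.34  1.17 -0.76]
dp [-0.2479 -0.1219  0.0014] rot [ 0.24  -0.    -0.001]
```

Emit:
jog_arm(
  moves=[
    {"hand":0.0,"dp":[-0.025,-0.014,0],"rot":[0,0,0]},
    {"hand":0.0,"dp":[-0.06,-0.032,0],"rot":[0.03,0,0]},
    {"hand":0.0,"dp":[-0.1,-0.052,0],"rot":[0.08,0,0]},
    {"hand":0.0,"dp":[-0.14,-0.072,0],"rot":[0.13,0,0]},
    {"hand":0.0,"dp":[-0.18,-0.092,0],"rot":[0.18,0,0]},
  ],
)

```text
time: 4.15
ee_pos: [0.4414, 0.0858, 0.2505]
tool_rot: [0.69, 0.718, -0.065, -0.063]
wrist_force: [0.7, -0.2, -0.7]
opening: 0.0096
grip_force: 39.4
```

```bash
python3 go.py .418 .018 .23 .04 .24
```

```text
t 4.15 p [0.4414 0.0858 0.2505] f [ 0.66 -0.2  -0.71] open 0.0096 q [ 0.44  0.27 -0.79  1.88  0.14  1.24 -0.36]
dp [-0.0668 -0.0219  0.0248] rot [ 0.059 -0.001 -0.001]
```

Emit:
jog_arm(
  moves=[
    {"hand":0.0,"dp":[-0.02,-0.008,0],"rot":[0.02,0,0]},
    {"hand":0.0,"dp":[-0.045,-0.016,0],"rot":[0.04,0,0]},
    {"hand":0.0,"dp":[-0.06,-0.021,0.005],"rot":[0.059,0,0]},
    {"hand":0.0,"dp":[-0.067,-0.022,0.015],"rot":[0.059,0,0]},
    {"hand":0.0,"dp":[-0.067,-0.022,0.025],"rot":[0.059,0,0]},
  ],
)

```text
time: 4.65
ee_pos: [0.4188, 0.0189, 0.2279]
tool_rot: [0.688, 0.715, -0.086, -0.083]
wrist_force: [-0.5, 0.5, -1.9]
opening: 0.0096
grip_force: 39.4
```

```bash
python3 go.py .426 .018 .1295 .04 .24; python3 - <<'E'
from workcell import *
from h import *
from go import target
a=get_image("side"); t=get_image("top"); p=camera_params("side"); q=camera_params("top")
s=observe(); T=R.from_quat(s["tool_rot"]); o=s["ee_pos"]
# tablet outline predicted: lower edge 0.132 ahead of the TCP
c=lambda z:[o+T.apply([y,x,z]) for x in(-.005,.005) for y in(-.05,.05)]
print("side low",proj(p,np.array(c(.132))).round().tolist(),"top",proj(p,np.array(c(-.018))).round().tolist())
u=cv2.resize(a[120:330,190:350],(457,600),interpolation=cv2.INTER_CUBIC)
v=cv2.resize(t[220:340,250:340],(343,457),interpolation=cv2.INTER_CUBIC); v=np.vstack([v,np.zeros((143,343,3),np.uint8)])
cv2.imwrite("pics/p1.png",np.hstack([u,v]))
E
```

```text
t 4.65 p [0.4188 0.0189 0.2279] f [-0.46  0.53 -1.89] open 0.0096 q [ 0.54  0.27 -0.74  1.94  0.15  1.24 -0.24]
dp [-0.0011  0.0302  0.0939] rot [ 0.001 -0.    -0.002]
side low [[211.0, 268.0], [207.0, 242.0], [217.0, 268.0], [212.0, 243.0]] top [[224.0, 192.0], [219.0, 172.0], [230.0, 193.0], [224.0, 173.0]]
```

View pics/p1.png

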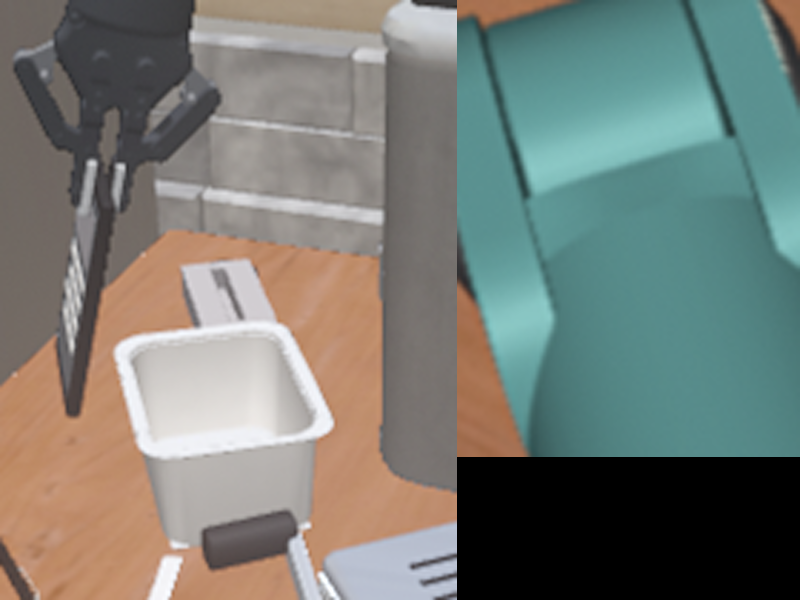

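The side view shows the tablet held, its near lower corner at about (216,264) against (214,268) predicted, clear in front of the pan. I lower it.

Emit:
jog_arm(
  moves=[
    {"hand":0.0,"dp":[-0.001,0.008,0.025],"rot":[0,0,0]},
    {"hand":0.0,"dp":[-0.001,0.016,0.05],"rot":[0,0,0]},
    {"hand":0.0,"dp":[-0.001,0.023,0.072],"rot":[0,0,0]},
    {"hand":0.0,"dp":[-0.001,0.027,0.085],"rot":[0,0,0]},
    {"hand":0.0,"dp":[-0.001,0.028,0.088],"rot":[0,0,0]},
  ],
)

```text
time: 5.25
ee_pos: [0.4249, 0.0191, 0.1355]
tool_rot: [0.688, 0.716, -0.086, -0.084]
wrist_force: [0.5, -0.3, -1.9]
opening: 0.0093
grip_force: 39.4
```

```bash
python3 go.py .426 .018 .1295 .04 .24
```

```text
t 5.25 p [0.4249 0.0191 0.1355] f [ 0.55 -0.33 -1.87] open 0.0093 q [ 0.48  0.42 -0.7   2.01  0.26  1.06 -0.33]
dp [-0.0011  0.0025  0.0056] rot [-0.001 -0.001  0.   ]
```

Emit:
jog_arm(
  moves=[
    {"hand":0.0,"dp":[-0.001,0.0005,0.0015],"rot":[0,0,0]},
    {"hand":0.0,"dp":[-0.001,0.001,0.003],"rot":[0,0,0]},
    {"hand":0.0,"dp":[-0.001,0.0015,0.0045],"rot":[0,0,0]},
    {"hand":0.0,"dp":[-0.001,0.002,0.006],"rot":[0,0,0]},
    {"hand":0.0,"dp":[-0.001,0.002,0.006],"rot":[0,0,0]},
  ],
)

```text
time: 5.75
ee_pos: [0.4259, 0.0172, 0.1303]
tool_rot: [0.688, 0.716, -0.086, -0.083]
wrist_force: [0.1, -0.0, -1.4]
opening: 0.0093
grip_force: 39.4
```

Emit:
jog_arm(
  moves=[
    {"hand":0.0,"dp":[0,0.0003,0.001],"rot":[0,0,0]},
    {"hand":0.0,"dp":[0,0.0005,0.002],"rot":[0,0,0]},
    {"hand":0.0,"dp":[0,0.0007,0.003],"rot":[0,0,0]},
    {"hand":0.0,"dp":[0,0.0007,0.003],"rot":[0,0,0]},
    {"hand":0.0,"dp":[0,0.0007,0.003],"rot":[0,0,0]},
  ],
)

```text
time: 6.25
ee_pos: [0.4278, 0.0174, 0.129]
tool_rot: [0.689, 0.716, -0.085, -0.081]
wrist_force: [3.1, -1.2, 34.8]
opening: 0.0089
grip_force: 45.4
```

```bash
python3 go.py .426 .018 .1295 .04 .24;python3 - <<'E'
from workcell import *
import cv2
a=get_image("side"); cv2.imwrite("pics/p2.png",cv2.resize(a[120:330,190:350],(457,600),interpolation=cv2.INTER_CUBIC))
E
```

```text
t 6.25 p [0.4278 0.0174 0.129 ] f [ 3.13 -1.19 34.77] open 0.0089 q [ 0.47  0.44 -0.69  2.01  0.27  1.04 -0.33]
dp [ 0.0007 -0.0019 -0.    ] rot [ 0.005  0.    -0.001]
```

View pics/p2.png

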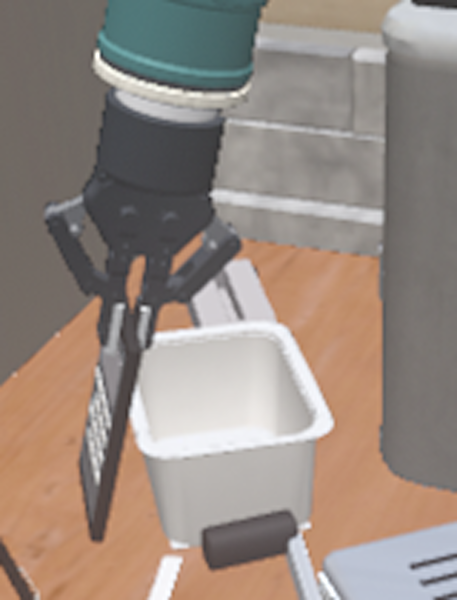

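The tablet's lower edge is on the desk (35 N push) with a small gap to the rim. I ease off, open a little and let it lean.

Emit:
jog_arm(
  moves=[
    {"hand":0.0,"dp":[0,0,-0.002],"rot":[0,0,0]},
    {"hand":0.0,"dp":[0,0,-0.003],"rot":[0,0,0]},
    {"hand":0.012,"dp":[0,0,-0.003],"rot":[0,0,0]},
    {"hand":0.018,"dp":[0,0,-0.003],"rot":[0,0,0]},
    {"hand":0.025,"dp":[0,0,-0.003],"rot":[0,0,0]},
  ],
  grip_force=20,
)

```text
time: 6.8
ee_pos: [0.4265, 0.0173, 0.1299]
tool_rot: [0.688, 0.716, -0.086, -0.083]
wrist_force: [0.3, 0.3, 0.1]
opening: 0.0252
grip_force: 0.1
```

Emit:
jog_arm(
  moves=[
    {"hand":0.032,"dp":[0,0,0],"rot":[0,0,0]},
    {"hand":0.04,"dp":[0,0,0],"rot":[0,0,0]},
    {"hand":0.045,"dp":[0,0,0],"rot":[0,0,0]},
    {"hand":0.045,"dp":[0,0,0],"rot":[0,0,0]},
    {"hand":0.045,"dp":[0,0,0],"rot":[0,0,0]},
  ],
)

```text
time: 7.3
ee_pos: [0.4265, 0.0173, 0.13]
tool_rot: [0.688, 0.716, -0.086, -0.083]
wrist_force: [0.3, 0.1, -0.3]
opening: 0.045
grip_force: 0.0
```

```bash
python3 go.py .426 .018 .1295 .04 .24;python3 - <<'E'
from workcell import *
import cv2
a=get_image("side"); cv2.imwrite("pics/p3.png",cv2.resize(a[120:330,190:350],(457,600),interpolation=cv2.INTER_CUBIC))
E
```

```text
t 7.3 p [0.4265 0.0173 0.13  ] f [ 0.28  0.11 -0.29] open 0.045 q [ 0.47  0.43 -0.69  2.01  0.27  1.05 -0.33]
dp [ 0.0007 -0.0003  0.0006] rot [ 0.001 -0.    -0.001]
```

View pics/p3.png

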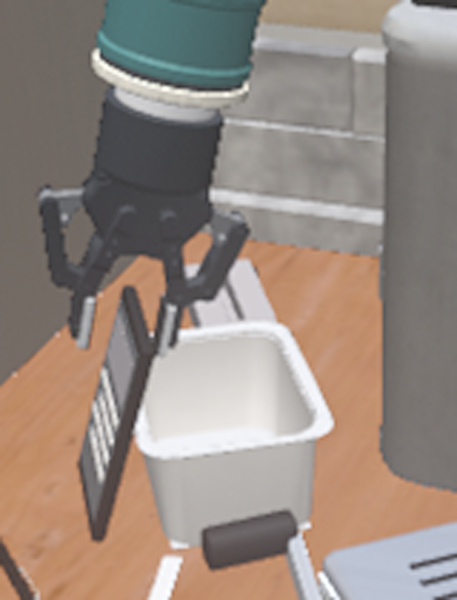

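The tablet now leans on the pan rim, free between the pads. I withdraw along its slant.

Emit:
jog_arm(
  moves=[
    {"hand":0.055,"dp":[0,0.005,0],"rot":[0,0,0]},
    {"hand":0.06,"dp":[0,0.009,-0.01],"rot":[0,0,0]},
    {"hand":0.06,"dp":[0,0.011,-0.035],"rot":[0,0,0]},
    {"hand":0.06,"dp":[0,0.012,-0.07],"rot":[0,0,0]},
    {"hand":0.06,"dp":[0,0.012,-0.11],"rot":[0,0,0]},
  ],
)

```text
time: 7.85
ee_pos: [0.4645, 0.0189, 0.2356]
tool_rot: [0.688, 0.716, -0.086, -0.083]
wrist_force: [-0.4, -0.2, -0.5]
opening: 0.0598
grip_force: 0.0
```

```bash
python3 - <<'E'
from workcell import *
import cv2
a=get_image("side"); cv2.imwrite("pics/p4.png",cv2.resize(a[120:330,190:350],(457,600),interpolation=cv2.INTER_CUBIC))
E
python3 go.py .45 -.26 .30 .165 0
```

```text
t 7.9 p [0.4678 0.0195 0.2414] f [2.5  0.59 7.89] open 0.0597 q [ 0.5   0.35 -0.73  1.82  0.19  1.3  -0.26]
dp [-0.2786 -0.0415 -0.0505] rot [-0.232 -0.015 -0.125]
```

View pics/p4.png

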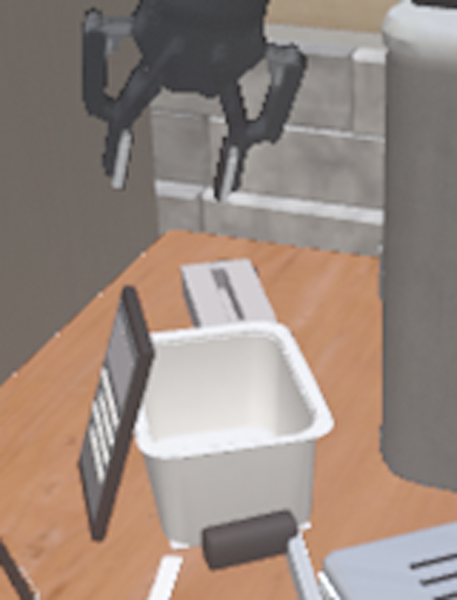

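The tablet stands alone, leaning about 0.3 rad on the rim. I move on to the peg with the fingers shut.

Emit:
jog_arm(
  moves=[
    {"hand":0.06,"dp":[-0.03,0,-0.02],"rot":[0,0,0]},
    {"hand":0.03,"dp":[-0.075,-0.008,-0.03],"rot":[-0.04,0,-0.03]},
    {"hand":0.0,"dp":[-0.12,-0.015,-0.03],"rot":[-0.09,-0.005,-0.06]},
    {"hand":0.0,"dp":[-0.165,-0.022,-0.03],"rot":[-0.14,-0.01,-0.09]},
    {"hand":0.0,"dp":[-0.21,-0.03,-0.03],"rot":[-0.2,-0.01,-0.12]},
  ],
)

```text
time: 8.4
ee_pos: [0.4505, -0.1936, 0.2713]
tool_rot: [0.648, 0.762, -0.012, -0.014]
wrist_force: [0.8, 0.5, 0.5]
opening: 0.0018
grip_force: 0.0
```

```bash
python3 go.py .455 -.266 .25 .165 0
```

```text
t 8.4 p [ 0.4505 -0.1936  0.2713] f [0.8  0.5  0.48] open 0.0018 q [ 0.91  0.21 -0.65  1.86  0.15  1.15  0.37]
dp [-0.0723 -0.0065  0.0212] rot [-0.036 -0.005 -0.004]
```

Emit:
jog_arm(
  moves=[
    {"hand":0.0,"dp":[-0.035,-0.003,0],"rot":[-0.02,0,0]},
    {"hand":0.0,"dp":[-0.06,-0.006,0.005],"rot":[-0.036,-0.005,-0.004]},
    {"hand":0.0,"dp":[-0.072,-0.0065,0.015],"rot":[-0.036,-0.005,-0.004]},
    {"hand":0.0,"dp":[-0.072,-0.0065,0.021],"rot":[-0.036,-0.005,-0.004]},
    {"hand":0.0,"dp":[-0.072,-0.0065,0.021],"rot":[-0.036,-0.005,-0.004]},
  ],
)

```text
time: 8.9
ee_pos: [0.4546, -0.2625, 0.2482]
tool_rot: [0.647, 0.763, -0.0, -0.003]
wrist_force: [0.1, 0.9, -0.3]
opening: 0.0002
grip_force: 0.0
```

```bash
python3 go.py .455 -.266 .184 .165 0; python3 - <<'E'
from workcell import *
from h import *
a=get_image("side"); p=camera_params("side")
s=observe();print(proj(p,np.array([s["ee_pos"]+R.from_quat(s["tool_rot"]).apply([0,0,.008]),[.4745,-.263,.163],[.449,-.2675,.163]])).round(0).tolist())
cv2.imwrite("pics/p5.png",cv2.resize(a[180:440,180:430],(577,600),interpolation=cv2.INTER_CUBIC))
E
```

```text
t 8.9 p [ 0.4546 -0.2625  0.2482] f [ 0.12  0.85 -0.26] open 0.0002 q [ 0.97  0.28 -0.6   1.83  0.18  1.09  0.47]
dp [-0.0038  0.      0.0641] rot [-0.004 -0.004 -0.   ]
[[262.0, 261.0], [279.0, 307.0], [261.0, 311.0]]
```

View pics/p5.png

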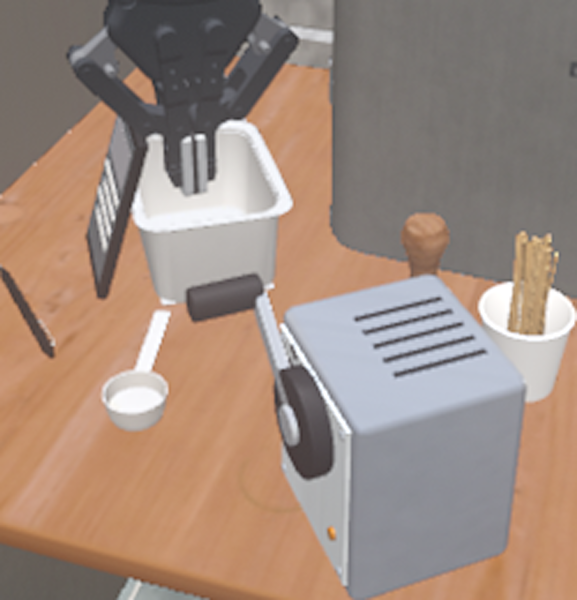

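The shut fingers are above the peg. Its free end is at about (264,311), some 6 mm nearer the unit than predicted, so I aim 5 mm farther in and go down to touch.

Emit:
jog_arm(
  moves=[
    {"hand":0.0,"dp":[-0.004,0.004,0.02],"rot":[-0.004,-0.004,0]},
    {"hand":0.0,"dp":[-0.004,0.005,0.04],"rot":[-0.004,-0.004,0]},
    {"hand":0.0,"dp":[-0.004,0.005,0.055],"rot":[-0.004,-0.004,0]},
    {"hand":0.0,"dp":[-0.004,0.005,0.062],"rot":[-0.004,-0.004,0]},
    {"hand":0.0,"dp":[-0.004,0.005,0.065],"rot":[-0.004,-0.004,0]},
  ],
)

```text
time: 9.45
ee_pos: [0.4601, -0.2665, 0.1838]
tool_rot: [0.647, 0.763, -0.0, 0.001]
wrist_force: [-0.7, -1.1, 0.4]
opening: -0.0001
grip_force: 0.0
```

Emit:
jog_arm(
  moves=[
    {"hand":0.0,"dp":[0.002,0,0.003],"rot":[0,0,0]},
    {"hand":0.0,"dp":[0.004,0,0.006],"rot":[0,0,0]},
    {"hand":0.0,"dp":[0.006,0,0.01],"rot":[0,0,0]},
    {"hand":0.0,"dp":[0.008,0,0.015],"rot":[0,0,0]},
    {"hand":0.0,"dp":[0.01,0,0.02],"rot":[0,0,0]},
  ],
)

```text
time: 9.95
ee_pos: [0.4588, -0.2566, 0.1646]
tool_rot: [0.647, 0.763, 0.0, 0.002]
wrist_force: [-0.9, 4.5, 6.3]
opening: 0.0003
grip_force: 3.3
```

```bash
python3 go.py .458 -.260 .097 .165 0
```

```text
t 9.95 p [ 0.4588 -0.2566  0.1646] f [-0.94  4.46  6.26] open 0.0003 q [ 0.92  0.38 -0.57  1.92  0.26  0.91  0.39]
dp [-0.0031 -0.0016  0.0676] rot [ 0.003  0.002 -0.001]
```

Emit:
jog_arm(
  moves=[
    {"hand":0.0,"dp":[0.003,0,0.01],"rot":[0,0,0]},
    {"hand":0.0,"dp":[0.005,0,0.021],"rot":[0,0,0]},
    {"hand":0.0,"dp":[0.005,0,0.032],"rot":[0,0,0]},
    {"hand":0.0,"dp":[0.004,0,0.043],"rot":[0,0,0]},
    {"hand":0.0,"dp":[0.002,0,0.053],"rot":[0,0,0]},
  ],
)

```text
time: 10.45
ee_pos: [0.4587, -0.2547, 0.1113]
tool_rot: [0.647, 0.763, 0.0, 0.002]
wrist_force: [-0.5, 4.2, 5.1]
opening: -0.0001
grip_force: 3.0
```

```bash
python3 go.py .458 -.260 .097 .165 0
```

```text
t 10.45 p [ 0.4587 -0.2547  0.1113] f [-0.5   4.16  5.11] open -0.0001 q [ 0.89  0.46 -0.54  1.96  0.32  0.81  0.33]
dp [-0.0051 -0.0016  0.0143] rot [ 0.003  0.002 -0.001]
```

Emit:
jog_arm(
  moves=[
    {"hand":0.0,"dp":[-0.002,0,0.003],"rot":[0,0,0]},
    {"hand":0.0,"dp":[-0.004,0,0.007],"rot":[0,0,0]},
    {"hand":0.0,"dp":[-0.006,0,0.01],"rot":[0,0,0]},
    {"hand":0.0,"dp":[-0.007,0,0.013],"rot":[0,0,0]},
    {"hand":0.0,"dp":[-0.007,0,0.013],"rot":[0,0,0]},
  ],
)

```text
time: 10.95
ee_pos: [0.4597, -0.2624, 0.0983]
tool_rot: [0.647, 0.762, 0.0, 0.002]
wrist_force: [0.7, 1.6, 4.5]
opening: 0.0004
grip_force: 2.6
```

```bash
python3 go.py .458 -.260 .097 .165 0; python3 - <<'E'
from workcell import *
from h import *
a=get_image("side"); p=camera_params("side"); ux,uy,yaw=.568,-.311,.165
for phi in(-.25,-.35,-.45,-.55):
    c=[np.append(R.from_euler("z",yaw).apply([d,-.008+.085*np.cos(phi),0])[:2]+[ux,uy],.115+.085*np.sin(phi)) for d in(-.112,-.066)]
    print(phi,proj(p,np.array(c)).round(1).tolist())
u=cv2.resize(a[250:430,240:420],(500,500),interpolation=cv2.INTER_CUBIC)
v=cv2.resize(a[190:270,210:270],(300,400),interpolation=cv2.INTER_CUBIC);v=np.vstack([v,np.zeros((100,300,3),np.uint8)])
cv2.imwrite("pics/p6.png",np.hstack([u,v]))
E
```

```text
t 10.95 p [ 0.4597 -0.2624  0.0983] f [0.67 1.62 4.48] open 0.0004 q [ 0.89  0.49 -0.53  1.95  0.34  0.79  0.33]
dp [ 0.0027 -0.0012  0.0013] rot [ 0.002  0.002 -0.002]
-0.25 [[259.8, 344.9], [289.2, 337.5]]
-0.35 [[260.6, 350.1], [289.9, 342.7]]
-0.45 [[261.5, 355.6], [290.7, 348.0]]
-0.55 [[262.5, 361.2], [291.7, 353.5]]
```

View pics/p6.png

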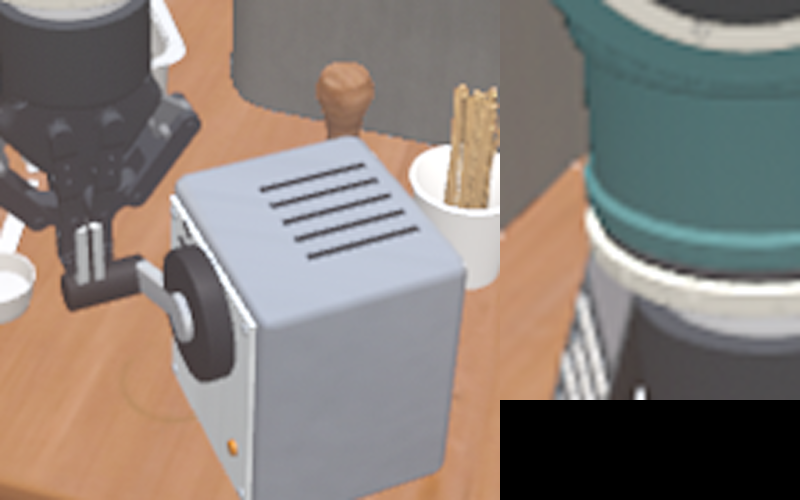

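The peg's free end is at about (266,355) and its inner end at (290,347). That matches 0.44 rad below level, so the dial is at about 1.04. I hold still for one call, check, then hand in.

Emit:
jog_arm(
  moves=[
    {"hand":0.0,"dp":[0,0,0.0005],"rot":[0,0,0]},
    {"hand":0.0,"dp":[0,0,0.0005],"rot":[0,0,0]},
    {"hand":0.0,"dp":[0,0,0.0005],"rot":[0,0,0]},
    {"hand":0.0,"dp":[0,0,0.0005],"rot":[0,0,0]},
    {"hand":0.0,"dp":[0,0,0.0005],"rot":[0,0,0]},
  ],
)

```text
time: 11.5
ee_pos: [0.4597, -0.2625, 0.0982]
tool_rot: [0.647, 0.762, -0.0, 0.002]
wrist_force: [0.4, 1.4, 5.1]
opening: -0.0001
grip_force: 2.7
```

```bash
python3 - <<'E'
from workcell import *
s=observe(); print(s["ee_pos"],s["wrist_force"],s["joint_velocities"])
if s["wrist_force"][2]>3.5 and abs(s["ee_pos"][2]-.0975)<.004: print(close_job())
E
```

```text
[ 0.45968478 -0.26249617  0.09815287] [0.44572738 1.35962506 5.12953946] [-0.00134086 -0.00018142  0.00113308  0.00010378  0.00074318  0.00109368
 -0.00142791]
the job is handed in; nothing more can be done
None
```

The job is handed in at about 11.5 s with no verdict shown: the tablet was last seen leaning by itself on the pan's front rim, and the fingers hold the dial at the third notch (about 1.04 rad, 5 N).

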